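# Glue up the loose end of a perfume display tray in the ratchet clamp

### The job

The end board of the small wooden perfume tray is loose on its glued dowels. Lay the tray flat in the bench clamp between the sprung pad and the end stop, then hold the lever by its red crossbar grip and pump it in short strokes, one ratchet tooth each, until the end board is driven fully home and the pad holds it firmly tight, but not so hard that the wood is bruised. Leave the tray clamped for the glue to set, let go of everything, and leave the other things on the bench where they are.

Things in the scene. Friction and masses are not known exactly. Their poses are not given: they have to be found in the camera images.
- tray: open display tray of pale wood, 108 mm wide (x), 44 mm high, walls 11 mm thick, about 0.4 kg. Origin: centre of the underside of its main part, which reaches 85 mm either way along its y; z up. A loose end board of darker wood hangs on dowels at its -y end. With the board home the tray is 184 mm long, from y = -99 to +85 mm.
- tray_divider (a point): middle of the top edge of the tray's cross divider, right over the tray's origin, 44 mm above its underside; axes as the tray's. The divider is 12 mm thick (along y), 86 mm wide and stands 38 mm above the 6 mm floor; the compartments either side are open, 86 mm wide and at least 67 mm long. The place to hold the tray from above.
- tray_loose_end (a point): point in the tray's frame (99 mm along -y from its origin) where the outer face of the loose end board will be once it is home; axes as the tray's. The board, 14 mm thick, starts 2 to 10 mm further out on two dowels (unmeasured, differs each time). It slides in under about 16 N, not less (carrying is safe), and stops dead when home.
- clamp: green ratchet-lever bench clamp, bolted down, 115 mm wide (x), about 540 mm long (y). Origin: on its centre line at the bench surface; z up. The tray lies on its bed, its own x and y along the clamp's, between the sprung pad (-y) and the steel stop plate (+y), at the start at least 206 mm apart. A toothed ram pushes the pad along +y. Rack and housing, y below -140 mm, are lower than 75 mm.
- clamp_bed (a point): on the clamp's centre line, level with the top of the two steel bed rails (20 mm above the bench), 24 mm along +y from the clamp's origin; axes as the clamp's. A tray laid with its origin here is midway in the narrowest free space there can be between pad and stop (6 mm or more at each end). The rails run from 139 mm behind this point (-y) to 116 mm ahead of it.
- end_post (a point): top of the fixed green post at the clamp's +y end, 166 mm from the clamp's origin, 74 mm above the bench. In front of it stands the dark steel stop plate, 90 mm wide, top 53 mm above the bench, on a locked adjusting screw; its face is anywhere from 115 to 135 mm along +y from the clamp's origin (unmeasured, differs each time).
- jaw_pad: wooden pad of the moving jaw, 90 mm wide (x), 10 mm thick (y), from 24 to 68 mm above the bench. Origin: middle of the lower edge of its back face (22 mm above the bench); axes as the clamp's. Coil springs, 3.1 N/mm together, carry it in front of the ram (28 mm of travel, then solid): once the pad is stopped, each tooth of the ram squeezes it about 22 N harder.
- pad_face (a point): middle of the pad's pressing face, which looks along the clamp's +y; axes as the clamp's. A good glue joint wants about 50 N of pad pressure left on the tray when the lever has gone back: 32 to 68 N is firm, less is slack. Above 100 N at any moment the wood is bruised.
- lever (a joint): angle of the upright pump lever, rad: 0 leans back on its rear stop (9 degrees towards -y), 0.16 upright, 0.32 at its front stop (towards +y). A stroke forwards drives the ram one tooth; the lever must pass about 0.25 for the click and go back below about 0.03 to catch the next tooth. It may start anywhere and stays where it is left (friction 0.6 N at the grip).
- lever_grip (a point): middle of the red sleeve on the lever's crossbar, 24 mm in diameter, 100 mm long along the hinge line (clamp's x), 215 mm from the hinge. x axis: along the bar; z: up along the lever. The sleeve turns freely on its bar, so it can be held tight from above, across the bar, while the lever swings. Shaft below it: 12 mm thick along y. Push along the clamp's +y: about pad force / 4.3, within 1 N.
- lever_pivot (a point): hinge of the lever, on the clamp's centre line, 14 mm above the bench, 200 mm along -y from the clamp's origin; the hinge line is the clamp's x; axes as the clamp's. At lever angle q the grip point lies 215 mm from here, leaning q - 0.16 rad towards +y from upright.
- ratchet (a point): steel rack with 8 mm teeth and two pawls, open from above, behind the pad. The holding pawl keeps every tooth gained. A stroke broken off before the click is lost: the ram springs back to its last tooth. At the end of a full stroke the ram is some 2 to 3 mm past its tooth, so the pad force then is 6 to 10 N more than what stays when the lever goes back.
- glue_bottle: white glue bottle with an orange cap, 48 mm across, 130 mm high, just in front of the clamp; origin under its centre. Not to be disturbed.
- hammer: hammer 260 mm long with a wooden handle and steel head, lying behind the clamp; origin under its middle. Not to be disturbed.
- amber_scent: round amber perfume bottle with a brass cap, 44 mm across, 98 mm high; origin under its centre. Not to be disturbed.
- red_scent: flat red perfume bottle with a white cap, 40 by 28 mm, 96 mm high; origin under its centre. Not to be disturbed.
- spray_bottle: white trigger spray bottle with an orange label, 72 mm across, 191 mm high; origin under its centre. Not to be disturbed.
- tape_roll: roll of packing tape, 90 mm across, 48 mm high; origin under its centre. Not to be disturbed.
- gift_box: blue gift box with a white lid, 89 mm square, 70 mm high; origin under its centre. Not to be disturbed.

How it is judged:
By the outcome, as a careful person would: the job done as asked, in the order asked, and still so for the second after the job is handed in, with the robot touching nothing.
It also fails if it takes over 72 s, if anything falls off the work surface, if the arm or the gripper's body presses on something with over 40 N, if the wrist force passes 120 N, or if a joint passes its speed limit or range.

### The arm

A 7-joint arm with a two-finger parallel gripper is mounted at the origin on the work surface. World frame = base frame: x ahead of the robot, y to its left, z up, the work surface at z = 0. Lengths are in m, angles in rad, forces in N, time in s.
With the tool pointing down it reaches from about 0.425 to 1.025 m from the base axis. Payload 9.4 kg.
Tool frame: the origin (TCP) lies midway between the tips of the shut fingers; the grasp point (between the pads) lies 19 mm behind it; z points along the fingers, y is the direction in which the jaws open and shut (so a half turn about z gives the same grasp; the last joint's range is limited). The gripper opens to 85 mm and grips with 20 to 120 N. Pads are 22 mm wide; open, the fingers measure 114 mm over their backs; the gripper's body (76 mm by 85 mm) begins 54 mm behind the grasp point. The pads swing forward as they close: fully open they stand 13 mm farther back than shut.
Start: joints at [1.119, 0.599, -0.003, 1.599, 0.002, 0.943, -0.08], TCP at [0.265, -0.675, 0.231] pointing down, gripper open.
Joint ranges: [-2.57, 2.57], [-0.35, 1.97], [-1.29, 1.29], [0.11, 2.56], [-1.05, 4.19], [0.11, 1.86], [-2.63, 2.63]. Speed limits (rad/s): [2.22, 2.22, 3.01, 3.01, 3.14, 3.14, 3.14].

### API

Orientations are given as a rotation vector (axis times angle).
In Python, from station import readout, grab_frame, calibration, env, search_frame, mark_of gives the robot as it stands. The module is installed in compiled form; this text tells all that it offers.
- The arm moves only by the shell command python3 -m pendant 'ROWS' [FORCE]. ROWS is JSON, a list of rows, each an object of numbers: "x", "y", "z": the shift along the tool's x, y, z in m; "ax", "ay", "az": the turn, a rotation vector about the tool's x, y, z in rad; "gripper": the opening, from 0 (shut) to 1 (fully open). In form: [{"x": .., "y": .., "z": .., "ax": .., "ay": .., "az": .., "gripper": ..}, ...]. A call has 1 to 10 rows; each row shifts and turns the commanded pose from where the row before left it, along the tool's axes as they then stand; what a row does not reach is not made up. A row lasts 1/8 s, in which the tool goes at most 62.5 mm and 10.7 degrees, less where a joint would pass 70% of its speed; a pose out of reach is approached as far as the arm can. A call with a gripper value outside its range is refused whole. The fingers move at their own pace and stop on an object; FORCE is the grip in N (left out, the last holds). Time passes only in rows, so rows that do not move let the fingers close. It gives the time, the measured TCP pose, the force and the opening at its end, in the units of the state.
- readout.get_obs(): the state, without advancing time (a new reading comes with each control period).
- grab_frame(name): name is "scene" or "top" or "wrist"; returns (picture, depth): 480x640x3 uint8, red, green, blue; 480x640 float32, m along the optical axis (not along the pixel's ray), 0 where there is no reading.
- calibration(name): a dict with "intrinsics" (3x3 intrinsics, pixels), "camera_from_world" (4x4, takes a point from world to camera coordinates); the wrist camera has in their place "mount" (4x4, takes a point from camera to tool coordinates, whose origin is the TCP and whose axes are the flange's). Camera axes: x right, y up, looking along -z (the intrinsics and any distortion apply to the point x, -y, -z); pixel columns grow to the right and rows downward; lengths in m; the calibration is good to about 2 mm. A picture is of the moment at which its call begins: read the wrist's pose just before it. calibration takes no time and is no camera call.
- env.finish_job(): hands the job in, once; it reports no verdict.
Trained networks look in the newest picture that a camera, given by its name, has taken for a name from the list of things; names that differ only in an ending like _2 or _b are one class to them, and where a whole thing is asked for, a point or a joint stands for the part that bears it (a point fixed in the world has none). Each returns a list of dicts, best first, with "p" (0 to 1); they miss things now and then, are a little off and sometimes report something else, mostly with a low value. They report only what shows in the picture. A call takes as long as a camera call.
- search_frame(camera, label): "location" ([column, row] in pixels, amid what is visible of it).
- mark_of(camera, label): "location" ([column, row] in pixels: a listed point, or the origin of a listed thing).
The state is a dict: "t": time; "joint_positions": joint angles; "qd": joint speeds; "joint_torque": joint torques, N m; "eef_pos": TCP position; "orientation": TCP orientation; "force": force on the tool from outside, world axes, zero at the start; "torque": the same for the moment, N m; "finger_gap": opening from 0.0 (shut) to 1.0 (fully open).
Only numpy, scipy, OpenCV 4.12 (cv2) and the standard library are available. Lean on these libraries where they do the work, as an engineer would, in place of code of your own. Each camera call takes 0.05 s, during which the arm holds its last target.

## Working session

There is one attempt and no reset: what is moved stays moved. The work goes in short steps, Python scripts to look and compute and a shell command to move; the robot and the scene stay as the last step left them, time stands still between calls to the robot, and variables do not carry over. Pictures are saved under pics/ and viewed, and the job is handed in when it is done.

```bash
mkdir -p pics; ls; cat > h.py <<'E'
import numpy as np,cv2
from scipy.spatial.transform import Rotation as R
from station import readout, grab_frame, calibration, env, search_frame, mark_of
def cam(name,obs=None):
    c=calibration(name)
    K=np.array(c["intrinsics"])
    if name=="wrist":
        M=np.array(c["mount"]);T=np.eye(4);T[:3,:3]=R.from_rotvec(obs["orientation"]).as_matrix();T[:3,3]=obs["eef_pos"]
        W=T@M
    else: W=np.linalg.inv(np.array(c["camera_from_world"]))
    return K,W,c
def ray(K,W,px):
    d=np.array([(px[0]-K[0,2])/K[0,0],-(px[1]-K[1,2])/K[1,1],-1.0])
    return W[:3,3],W[:3,:3]@d   # param = depth
def at_z(K,W,px,z):
    o,d=ray(K,W,px);return o+d*(z-o[2])/d[2]
def at_depth(K,W,px,dep):
    o,d=ray(K,W,px);return o+d*dep
def proj(K,W,P):
    p=np.linalg.inv(W)@np.r_[P,1];p=p[:3];return np.array([K[0,0]*p[0]/-p[2]+K[0,2],K[1,1]*-p[1]/-p[2]+K[1,2]])
def tri(rays):
    A=np.zeros((3,3));b=np.zeros(3)
    for o,d in rays:
        d=d/np.linalg.norm(d);P=np.eye(3)-np.outer(d,d);A+=P;b+=P@o
    X=np.linalg.solve(A,b);res=[np.linalg.norm(np.cross(X-o,d/np.linalg.norm(d))) for o,d in rays]
    return X,res
def save(n,img): cv2.imwrite("pics/"+n,cv2.cvtColor(img,cv2.COLOR_RGB2BGR))
E
python3 - <<'E'
from h import *
np.set_printoptions(precision=4,suppress=True)
o=readout.get_obs();print({k:np.round(v,4) for k,v in o.items()})
for n in ["scene","top","wrist"]:
    im,d=grab_frame(n);save(n+"0.png",im);np.save(n+"0.npy",d)
    c=calibration(n);print(n,{k:np.array(v) if k!='x' else v for k,v in c.items()})
    for l in ["tray","tray_divider","tray_loose_end","clamp","clamp_bed","end_post","pad_face","lever_grip","lever_pivot"]:
        r=mark_of(n,l); print(l,[(np.round(a["location"],1),round(a["p"],2)) for a in r[:2]])
print(readout.get_obs()["t"])
E
```

```text
pics
{'t': np.float64(0.0), 'joint_positions': array([ 1.1193,  0.6002, -0.0025,  1.6001,  0.0018,  0.9429, -0.0798]), 'qd': array([-0.0012, -0.0004, -0.0006,  0.0006,  0.0011,  0.0006, -0.0001]), 'joint_torque': array([ -0.0005, -77.6455,   1.5646, -25.8006,   0.0122,   0.0089,
         0.    ]), 'eef_pos': array([ 0.2652, -0.6742,  0.2304]), 'orientation': array([-3.0851, -0.5851,  0.0007]), 'force': array([-0.174 , -0.0413, -0.1648]), 'torque': array([ 0.0295,  0.0371, -0.0269]), 'finger_gap': np.float64(0.9994)}
scene {'intrinsics': array([[496.4446,   0.    , 317.4615],
       [  0.    , 496.4446, 250.3962],
       [  0.    ,   0.    ,   1.    ]]), 'camera_from_world': array([[-0.5086,  0.8608, -0.019 ,  0.2776],
       [-0.5235, -0.2916,  0.8006,  0.1218],
       [ 0.6836,  0.4171,  0.5989, -1.8211],
       [ 0.    ,  0.    ,  0.    ,  1.    ]])}
tray [(array([447.6, 329.9]), 0.95), (array([302.5, 313.3]), 0.71)]
tray_divider [(array([452.2, 318. ]), 0.57)]
tray_loose_end [(array([415.5, 314. ]), 0.69)]
clamp [(array([301.3, 312.8]), 0.66)]
clamp_bed [(array([305.4, 314.9]), 0.
[... 798 characters left out ...]
ray([254.7, 202.8]), 0.55)]
pad_face [(array([355.8, 213.5]), 0.53), (array([164.1, 273.2]), 0.52)]
lever_grip [(array([427.8, 204.6]), 0.64), (array([320.6, 219.5]), 0.25)]
lever_pivot [(array([396.1, 222.4]), 0.57), (array([185.5, 331. ]), 0.56)]
wrist {'intrinsics': array([[379.0348,   0.    , 314.8109],
       [  0.    , 379.0348, 235.7464],
       [  0.    ,   0.    ,   1.    ]]), 'mount': array([[ 0.0001,  0.9525,  0.3045,  0.077 ],
       [ 1.    , -0.0001,  0.    , -0.0001],
       [ 0.0001,  0.3045, -0.9525, -0.1432],
       [ 0.    ,  0.    ,  0.    ,  1.    ]])}
tray []
tray_divider []
tray_loose_end []
clamp []
clamp_bed []
end_post []
pad_face []
lever_grip []
lever_pivot []
1.5
```

View pics/scene0.png

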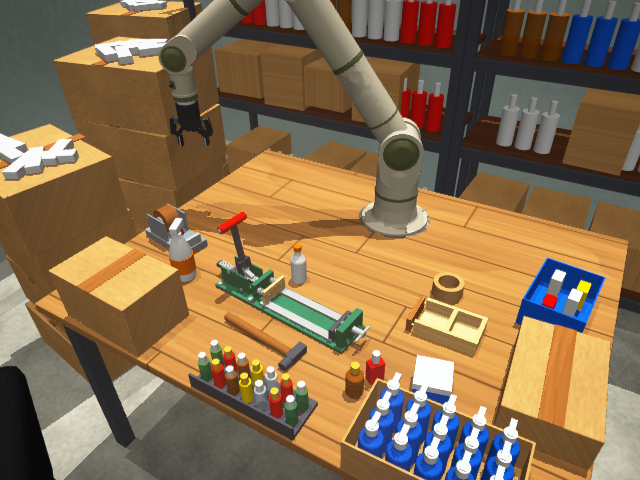

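View pics/top0.png

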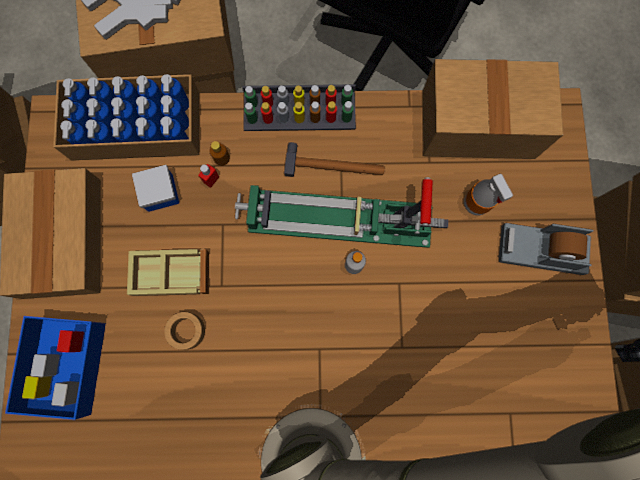

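```bash
python3 - <<'E'
from h import *
np.set_printoptions(precision=4,suppress=True)
M={}
px={"divider":((452.2,318),(164.5,271.8)),"loose_end":((415.5,314),(204.2,272.9)),"tray":((447.6,329.9),(165.3,278.3)),"post":((347.3,321),(254.7,202.8)),"pad":((279.2,290.6),(355.8,213.5)),"grip":((231.1,223.6),(427.8,204.6)),"pivot":((251.5,282.3),(396.1,222.4)),"clamp":((301.3,312.8),(321.9,218.7))}
Ks,Ws,_=cam("scene");Kt,Wt,_=cam("top")
for k,(a,b) in px.items():
    X,r=tri([ray(Ks,Ws,a),ray(Kt,Wt,b)]);print(k,X,r[0])
E
```

```text
divider [0.4516 0.3593 0.0466] 0.005687128096669474
loose_end [0.4528 0.2633 0.0171] 0.0011699650330142003
tray [ 0.445   0.3614 -0.0028] 0.0037196449000665792
post [0.6184 0.1326 0.0695] 0.00232047532086005
pad [ 0.5887 -0.1131  0.048 ] 0.009418192858951112
grip [ 0.5692 -0.267   0.2181] 0.00014352646170933845
pivot [ 0.5726 -0.2219  0.0213] 0.004529514492424081
clamp [ 0.591  -0.0327 -0.0018] 0.0044814816210500055
```

The top view shows the tray at (165,272) with its loose dark board on the right. The clamp runs from the post at (258,208) to the lever at (428,205), roughly parallel to the tray. I'll move to a wrist view above both.

```bash
cat > rel.py <<'E'
from h import *
import sys
def rel(x,y,z,yaw):
    o=readout.get_obs();Rm=R.from_rotvec(o["orientation"])
    d=Rm.inv().apply(np.array([x,y,z])-o["eef_pos"])
    c,s=np.cos(yaw),np.sin(yaw)
    T=R.from_matrix(np.array([[c,s,0],[s,-c,0],[0,0,-1.]]))
    print("t",round(o["t"],2),"pos",np.round(o["eef_pos"],4),"shift",np.round(d,4),"turn after",np.round((Rm.inv()*T).as_rotvec(),4),"F",np.round(o["force"],2))
if __name__=="__main__": rel(*map(float,sys.argv[1:5]))
E
python3 rel.py 0.62 0.08 0.45 0
```

```text
t 1.5 pos [ 0.2654 -0.6747  0.2313] shift [ 0.6063 -0.5725 -0.2188] turn after [0.000e+00 1.000e-04 3.748e-01] F [-0.42 -1.2   0.41]
```

```bash
python3 -m pendant '[{"x":0.040,"y":-0.036,"z":-0.025},{"x":0.040,"y":-0.038,"z":-0.025},{"x":0.040,"y":-0.038,"z":-0.025},{"x":0.040,"y":-0.038,"z":-0.025},{"x":0.040,"y":-0.038,"z":-0.025},{"x":0.040,"y":-0.038,"z":-0.025},{"x":0.040,"y":-0.038,"z":-0.025},{"x":0.040,"y":-0.038,"z":-0.025},{"x":0.040,"y":-0.038,"z":-0.015}]'; python3 rel.py 0.62 0.08 0.45 0
```

```text
t 1.5 pos [ 0.2654 -0.6747  0.2313] shift [ 0.6063 -0.5725 -0.2188] turn after [0.000e+00 1.000e-04 3.748e-01] F [-0.42 -1.2   0.41]schema error: expected keys x, y, z, ax, ay, az, gripper
```

```bash
python3 -m pendant '[{"x":0.040,"y":-0.038},{"x":0.040,"y":-0.038},{"x":0.040,"y":-0.038},{"x":0.040,"y":-0.038},{"x":0.040,"y":-0.038},{"x":0.040,"y":-0.038},{"az":0.187},{"az":0.187},{}]'; python3 rel.py 0.62 0.08 0.45 0
```

```text
t 1.5 pos [ 0.2654 -0.6747  0.2313] shift [ 0.6063 -0.5725 -0.2188] turn after [0.000e+00 1.000e-04 3.748e-01] F [-0.42 -1.2   0.41]schema error: expected keys x, y, z, ax, ay, az, gripper
```

```bash
python3 -m pendant '[{"x":0.040,"y":-0.036,"z":-0.025,"ax":0,"ay":0,"az":0,"gripper":1},{"x":0.040,"y":-0.038,"z":-0.025,"ax":0,"ay":0,"az":0,"gripper":1},{"x":0.040,"y":-0.038,"z":-0.025,"ax":0,"ay":0,"az":0,"gripper":1},{"x":0.040,"y":-0.038,"z":-0.025,"ax":0,"ay":0,"az":0,"gripper":1},{"x":0.040,"y":-0.038,"z":-0.025,"ax":0,"ay":0,"az":0,"gripper":1},{"x":0.040,"y":-0.038,"z":-0.025,"ax":0,"ay":0,"az":0,"gripper":1},{"x":0.040,"y":-0.038,"z":-0.025,"ax":0,"ay":0,"az":0,"gripper":1},{"x":0.040,"y":-0.038,"z":-0.025,"ax":0,"ay":0,"az":0,"gripper":1},{"x":0.040,"y":-0.038,"z":-0.02,"ax":0,"ay":0,"az":0,"gripper":1}]' && python3 -m pendant '[{"x":0.040,"y":-0.038,"z":0,"ax":0,"ay":0,"az":0,"gripper":1},{"x":0.040,"y":-0.038,"z":0,"ax":0,"ay":0,"az":0,"gripper":1},{"x":0.040,"y":-0.038,"z":0,"ax":0,"ay":0,"az":0,"gripper":1},{"x":0.040,"y":-0.038,"z":0,"ax":0,"ay":0,"az":0,"gripper":1},{"x":0.040,"y":-0.038,"z":0,"ax":0,"ay":0,"az":0,"gripper":1},{"x":0.040,"y":-0.038,"z":0,"ax":0,"ay":0,"az":0,"gripper":1},{"x":0,"y":0,"z":0,"ax":0,"ay":0,"az":0.185,"gripper":1},{"x":0,"y":0,"z":0,"ax":0,"ay":0,"az":0.185,"gripper":1},{"x":0,"y":0,"z":0,"ax":0,"ay":0,"az":0,"gripper":1}]'; python3 rel.py 0.62 0.08 0.45 0
cat > look.py <<'E'
from h import *
import sys
np.set_printoptions(precision=4,suppress=True)
def look(cn,labels,name):
    o=readout.get_obs();im,d=grab_frame(cn);save(name+".png",im);np.save("pics/"+name+".npy",d)
    K,W,c=cam(cn,o);np.savez("pics/"+name+"_cam.npz",K=K,W=W)
    out={}
    for l in labels:
        r=mark_of(cn,l)
        for a in r[:2]:
            p=a["location"];print(l,np.round(p,1),"p",round(a["p"],2))
        if r: out[l]=r[0]["location"]
    return K,W,d,im,out
E
python3 - <<'E'
from look import *
look("wrist",["tray_divider","tray_loose_end","clamp_bed","end_post","pad_face","lever_grip","lever_pivot"],"w1")
E
```

```text
t: 2.62
eef_pos: [0.4765, -0.2248, 0.4527]
orientation: [3.086, 0.585, 0.002]
force: [0.9, -1.0, -0.3]
finger_gap: 1.001
t: 3.75
eef_pos: [0.6158, 0.0738, 0.4513]
orientation: [3.141, 0.01, 0.0]
force: [0.1, -0.1, 0.3]
finger_gap: 1.0
t 3.75 pos [0.6158 0.0738 0.4513] shift [ 0.0043 -0.0062  0.0013] turn after [ 0.0003 -0.      0.0063] F [ 0.07 -0.13  0.3 ]
tray_divider [132.7 275. ] p 0.9
tray_loose_end [195.3 267.7] p 0.73
clamp_bed [363.5 181.8] p 0.67
end_post [269.  174.5] p 0.72
pad_face [426.9 256.9] p 0.67
pad_face [446.1 187.6] p 0.66
lever_pivot [506.8 195.6] p 0.69
```

View pics/w1.png

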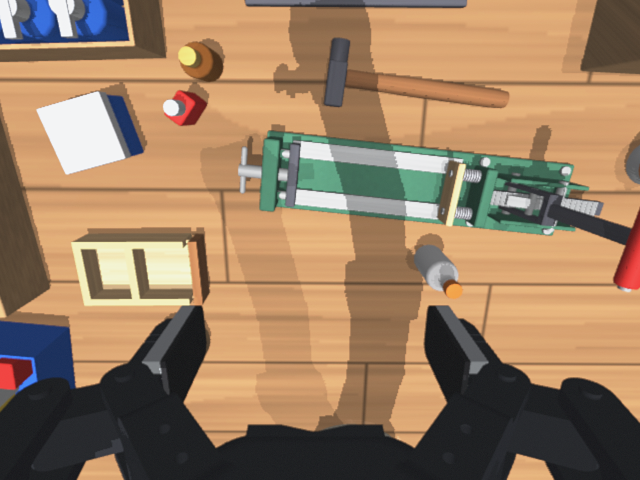

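The wrist view shows the tray at about (140,270) with its board on the right. The clamp has its post at (269,175), stop plate at (293,175), rails at rows 155 and 200, and pad at (454,193). The lever runs off at right. Next I'll fit the geometry from depth.

```bash
cat > fit.py <<'E'
from h import *
import sys
np.set_printoptions(precision=4,suppress=True)
def cloud(n):
    d=np.load("pics/"+n+".npy");z=np.load("pics/"+n+"_cam.npz");K,W=z["K"],z["W"]
    v,u=np.mgrid[0:480,0:640];pc=np.stack([(u-K[0,2])/K[0,0]*d,-(v-K[1,2])/K[1,1]*d,-d],-1)
    P=pc@W[:3,:3].T+W[:3,3];P[d<=0]=np.nan
    return P,cv2.imread("pics/"+n+".png")[:,:,::-1].astype(int)
def rect(pts):
    (c,s,a)=cv2.minAreaRect((pts*1000).astype(np.float32)); return np.array(c),s,a
E
python3 - <<'E'
from fit import *
P,I=cloud("w1")
x,y,z=P[...,0],P[...,1],P[...,2]
print("bench z",np.nanmedian(z[220:240,250:400]))
v,u=np.mgrid[0:480,0:640]
reg=(u>60)&(u<215)&(v>220)&(v<312)
m=reg&(z>0.03)&(z<.06)
print("tray",m.sum(),rect(P[m][:,:2]),"z",np.median(z[m]))
r,g,b=I[...,0],I[...,1],I[...,2]
dark=m&(g<0.66*r)
print("dark",dark.sum(),np.median(P[dark],0) if dark.any() else 0)
# divider
for (px) in [(132,275),(132,255),(195,267),(269,175),(293,175),(460,170),(448,215),(350,155),(350,200),(560,200),(630,250)]:
    print(px,P[px[1],px[0]],I[px[1],px[0]])
# clamp: rails
for lo,hi,nm in [(140,172,"r1"),(185,220,"r2")]:
    mm=(v>lo)&(v<hi)&(u>308)&(u<430)&(r>120)&(abs(r-g)<25)&(abs(g-b)<25)&(abs(z-.02)<.006)
    q=P[mm];print(nm,mm.sum(),q.mean(0)); 
    pc=np.linalg.svd(q[:,:2]-q[:,:2].mean(0),full_matrices=False)[2][0];print(pc*np.sign(pc[1]))
E
```

```text
bench z 0.0005691211853822153
tray 4139 (array([452.7452, 350.3489]), (108.88557434082031, 192.79592895507812), 0.5553428530693054) z 0.04396552232941242
dark 0 0
(132, 275) [0.4503 0.3602 0.0446] [243 238 190]
(132, 255) [0.4837 0.3558 0.044 ] [224 214 155]
(195, 267) [0.4642 0.26   0.0439] [221 153 103]
(269, 175) [0.6136 0.1361 0.0747] [ 88 146 118]
(293, 175) [0.6107 0.1044 0.0544] [108 108 118]
(460, 170) [ 0.6213 -0.1267  0.0694] [243 240 193]
(448, 215) [ 0.5566 -0.1183  0.0669] [239 221 162]
(350, 155) [0.636  0.0212 0.0221] [169 169 171]
(350, 200) [0.5674 0.0187 0.0197] [166 168 169]
(560, 200) [ 0.5873 -0.2511  0.1027] [63 63 69]
(630, 250) [ 0.5629 -0.2493  0.2298] [142  40  38]
r1 1975 [ 0.634  -0.0074  0.0205]
[0.1033 0.9947]
r2 1818 [ 0.5614 -0.0109  0.0206]
[0.1036 0.9946]
```

```bash
python3 - <<'E'
from fit import *
P,I=cloud("w1")
z=P[...,2];r,g,b=I[...,0],I[...,1],I[...,2]
v,u=np.mgrid[0:480,0:640]
c0=np.array([.5977,-.0092]);ay=np.array([.1035,.9946]);ax=np.array([.9946,-.1035])
Q=P[...,:2]-c0;a=Q@ax*1000;s=Q@ay*1000
def ext(nm,m): print(nm,m.sum(),"x",np.percentile(a[m],[1,50,99]).round(1),"y",np.percentile(s[m],[1,50,99]).round(1),"z",np.percentile(z[m],[2,50,98]).round(4))
inr=(abs(a)<70)&(abs(s)<320)
green=(g>r+15)&(g>b+10)
ext("posttop",inr&green&(z>.068)&(z<.08)&(s>60))
ext("stop",inr&(z>.045)&(z<.06)&(s>60)&(s<130)&~green)
ext("padtop",inr&(z>.06)&(z<.072)&(s<-90)&(s>-150)&(r>190))
ext("green all",inr&green)
ext("red",(z>.18)&(r>100)&(g<70)&(u>560))
ext("base green end",inr&green&(z<.02)&(s<-150))
ext("base green end",inr&green&(z<.02)&(s>60))
# divider & tray details
t=P[(u>60)&(u<215)&(v>225)&(v<312)&(abs(z-.044)<.003)]
H,xe,ye=np.histogram2d(t[:,0],t[:,1],bins=[np.arange(.39,.515,.01),np.arange(.24,.46,.002)])
print("y prof at x .42-.48",[(round(1e3*yy),int(c)) for yy,c in zip(ye,H[3:9].sum(0)) if c])
H,xe,ye=np.histogram2d(t[:,0],t[:,1],bins=[np.arange(.39,.515,.002),np.arange(.24,.46,.05)])
print("x prof",[(round(1e3*yy),int(c)) for yy,c in zip(xe,H[:,1:4].sum(1)) if c])
for lo,hi in[(.28,.34),(.37,.42)]:
    for xl,xh in[(.385,.42),(.48,.52)]:
        q=t[(t[:,1]>lo)&(t[:,1]<hi)&(t[:,0]>xl)&(t[:,0]<xh)];print(lo,xl,np.percentile(q[:,0],[3,50,97]))
E
```

```text
posttop 1118 x [-48.3   3.   48.7] y [136.  146.1 156.7] z [0.0714 0.0744 0.0765]
stop 759 x [-43.5   1.3  43.6] y [109.3 117.5 129.7] z [0.0478 0.0532 0.0554]
padtop 396 x [-43.8   1.4  43.5] y [-120.1 -115.4 -111. ] z [0.0666 0.0685 0.0703]
green all 11813 x [-55.8   7.4  56.4] y [-295.8  -51.3  154.8] z [0.0106 0.013  0.0752]
red 764 x [-47.8 -20.5  19.9] y [-256.1 -242.9 -240.5] z [0.2235 0.2316 0.2373]
base green end 2221 x [-55.9  38.1  57. ] y [-305.7 -233.1 -150.6] z [0.0105 0.0126 0.0148]
base green end 1797 x [-56.6   6.1  56.1] y [ 60.6  93.6 153.8] z [0.0104 0.0125 0.015 ]
y prof at x .42-.48 [(254, 49), (256, 44), (258, 47), (260, 42), (262, 48), (264, 45), (266, 40), (268, 11), (352, 4), (354, 57), (356, 47), (358, 39), (360, 48), (362, 44), (364, 43), (366, 25), (432, 27), (434, 64), (436, 41), (438, 39), (440, 53), (442, 41), (444, 35), (446, 8)]
x prof [(398, 81), (400, 100), (402, 96), (404, 100), (406, 103), (408, 139), (410, 30), (412, 14), (414, 17), (416, 15), (418, 13), (420, 18), (422, 15), (424, 17), (426, 16), (428, 16), (430, 14), (432, 15), (434, 17), (436, 15), (438, 19), (440, 15), (442, 13), (444, 16), (446, 14), (448, 19), (450, 12), (452, 24), (454, 13), (456, 15), (458, 16), (460, 19), (462, 15), (464, 17), (466, 15), (468, 13), (470, 18), (472, 19), (474, 10), (476, 17), (478, 16), (480, 19), (482, 18), (484, 16), (486, 17), (488, 17), (490, 15), (492, 18), (494, 87), (496, 103), (498, 119), (500, 128), (502, 124), (504, 137), (506, 61)]
0.28 0.385 [0.3993 0.4051 0.4102]
0.28 0.48 [0.4957 0.5019 0.5071]
0.37 0.385 [0.3991 0.4046 0.4092]
0.37 0.48 [0.495  0.5005 0.5061]
```

```bash
python3 rel.py 0.4527 0.3605 0.22 0.010
```

```text
t 4.15 pos [0.6158 0.0733 0.4513] shift [-0.1615 -0.2881  0.2313] turn after [-0.     -0.     -0.0045] F [-0.06  0.07 -0.01]
```

```bash
python3 -m pendant '[{"x":-0.023,"y":-0.041,"z":0.033,"ax":0,"ay":0,"az":-0.0045,"gripper":1},{"x":-0.023,"y":-0.041,"z":0.033,"ax":0,"ay":0,"az":0,"gripper":1},{"x":-0.023,"y":-0.041,"z":0.033,"ax":0,"ay":0,"az":0,"gripper":1},{"x":-0.023,"y":-0.041,"z":0.033,"ax":0,"ay":0,"az":0,"gripper":1},{"x":-0.023,"y":-0.041,"z":0.033,"ax":0,"ay":0,"az":0,"gripper":1},{"x":-0.023,"y":-0.041,"z":0.033,"ax":0,"ay":0,"az":0,"gripper":1},{"x":-0.023,"y":-0.041,"z":0.033,"ax":0,"ay":0,"az":0,"gripper":1},{"x":0,"y":0,"z":0,"ax":0,"ay":0,"az":0,"gripper":1}]'
python3 - <<'E'
from look import *
look("wrist",["tray_divider","tray_loose_end"],"w2")
from fit import *
P,I=cloud("w2");z=P[...,2]
K,W=np.load("pics/w2_cam.npz")["K"],np.load("pics/w2_cam.npz")["W"]
m=(abs(z-.044)<.004)&(P[...,1]>.24)&(P[...,1]<.46)&(P[...,0]>.38)&(P[...,0]<.52)
t=P[m];print(len(t),np.median(z[m]))
H,xe,ye=np.histogram2d(t[:,0],t[:,1],bins=[[.42,.48],np.arange(.24,.46,.001)])
print([(round(1e3*yy),int(c)) for yy,c in zip(ye,H[0]) if c and 345<yy*1000<375])
c=t[(t[:,1]>.34)&(t[:,1]<.38)];print("x",np.percentile(c[:,0],[.2,50,99.8]),"yends",np.percentile(t[:,1],[.2,99.8]))
for lo,hi in[(.28,.34),(.375,.42)]:
    for xl,xh in[(.385,.42),(.48,.52)]:
        q=t[(t[:,1]>lo)&(t[:,1]<hi)&(t[:,0]>xl)&(t[:,0]<xh)];print(lo,xl,np.percentile(q[:,0],[2,50,98]))
E
python3 rel.py 0.4527 0.3605 0.22 0.010
```

```text
t: 5.15
eef_pos: [0.4489, 0.3621, 0.2181]
orientation: [3.141, 0.026, -0.006]
force: [0.6, -1.3, 0.4]
finger_gap: 1.0
tray_divider [316.5 206.2] p 0.7
tray_loose_end [422.6 201.7] p 0.9
10477 0.04454501873324496
[(354, 2), (355, 82), (356, 83), (357, 81), (358, 73), (359, 78), (360, 77), (361, 82), (362, 85), (363, 76), (364, 80), (365, 82), (366, 83), (367, 9)]
x [0.3978 0.4585 0.506 ] yends [0.255  0.4461]
0.28 0.385 [0.3988 0.4048 0.41  ]
0.28 0.48 [0.4959 0.5013 0.5066]
0.375 0.385 [0.3981 0.4041 0.409 ]
0.375 0.48 [0.4949 0.5004 0.5057]
t 5.3 pos [0.4531 0.3586 0.2206] shift [-0.0004 -0.0019  0.0006] turn after [ 0.0003 -0.0005 -0.001 ] F [ 0.52 -0.03  0.02]
```

View pics/w2.png

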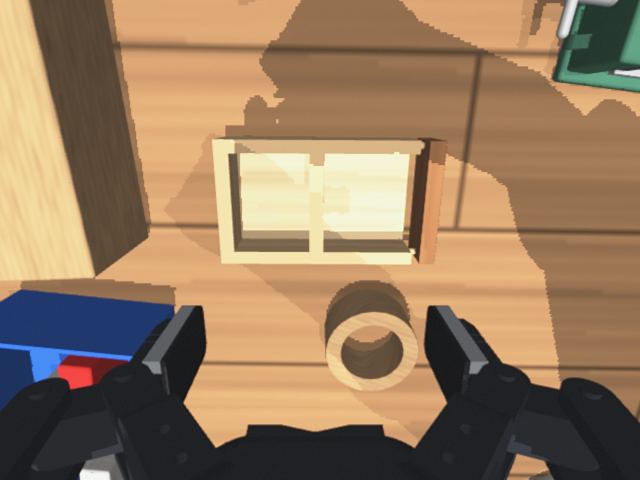

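The view shows the divider at (317,205), the board at (430,200) and the tape roll clear below. Both views agree, so I'll descend and grip.

```bash
python3 -m pendant '[{"x":-0.0006,"y":-0.002,"z":0.045,"ax":0,"ay":0,"az":0,"gripper":1},{"x":0,"y":0,"z":0.05,"ax":0,"ay":0,"az":0,"gripper":1},{"x":0,"y":0,"z":0.05,"ax":0,"ay":0,"az":0,"gripper":1},{"x":0,"y":0,"z":0.035,"ax":0,"ay":0,"az":0,"gripper":1},{"x":0,"y":0,"z":0.0255,"ax":0,"ay":0,"az":0,"gripper":1},{"x":0,"y":0,"z":0,"ax":0,"ay":0,"az":0,"gripper":1}]'
python3 rel.py 0.4525 0.3607 0.014 0.010
```

```text
t: 6.05
eef_pos: [0.4524, 0.3597, 0.014]
orientation: [3.14, 0.012, -0.001]
force: [0.5, -0.2, -0.4]
finger_gap: 1.002
t 6.05 pos [0.4524 0.3597 0.014 ] shift [ 0.0001 -0.001   0.    ] turn after [ 0.0018  0.0008 -0.0024] F [ 0.55 -0.21 -0.42]
```

```bash
python3 -m pendant '[{"x":0,"y":-0.001,"z":0,"ax":0,"ay":0,"az":0,"gripper":0.4},{"x":0,"y":0,"z":0,"ax":0,"ay":0,"az":0,"gripper":0},{"x":0,"y":0,"z":0,"ax":0,"ay":0,"az":0,"gripper":0},{"x":0,"y":0,"z":0,"ax":0,"ay":0,"az":0,"gripper":0},{"x":0,"y":0,"z":0,"ax":0,"ay":0,"az":0,"gripper":0},{"x":0,"y":0,"z":0,"ax":0,"ay":0,"az":0,"gripper":0}]' 60
python3 rel.py 0.4525 0.3607 0.014 0.010
```

```text
t: 6.8
eef_pos: [0.4519, 0.362, 0.0154]
orientation: [-3.142, -0.014, -0.001]
force: [-0.1, -2.2, 6.7]
finger_gap: 0.133
t 6.8 pos [0.4519 0.362  0.0154] shift [0.0006 0.0013 0.0014] turn after [-0.     -0.0006 -0.0008] F [-0.09 -2.17  6.71]
```

```bash
python3 -m pendant '[{"x":0,"y":0,"z":-0.02,"ax":0,"ay":0,"az":0,"gripper":0},{"x":0,"y":0,"z":-0.045,"ax":0,"ay":0,"az":0,"gripper":0},{"x":0,"y":0,"z":-0.05,"ax":0,"ay":0,"az":0,"gripper":0},{"x":0,"y":0,"z":-0.05,"ax":0,"ay":0,"az":0,"gripper":0},{"x":0,"y":0,"z":0,"ax":0,"ay":0,"az":0,"gripper":0}]'
python3 rel.py 0.5987 0.0 0.18 -0.1035
python3 - <<'E'
from fit import *
P,I=cloud("w1");z=P[...,2]
v,u=np.mgrid[0:480,0:640]
m=(u>400)&(u<470)&(v>235)&(v<305)&(z>.03)
print(np.percentile(P[m],[1,50,99],axis=0))
E
```

```text
t: 7.42
eef_pos: [0.4529, 0.3632, 0.1831]
orientation: [-3.138, -0.014, -0.007]
force: [0.6, 0.2, -5.1]
finger_gap: 0.129
t 7.42 pos [0.4529 0.3632 0.1831] shift [0.1425 0.3645 0.0023] turn after [-0.0042 -0.0043  0.1124] F [ 0.57  0.24 -5.06]
[[ 0.4513 -0.1322  0.0312]
 [ 0.4773 -0.1064  0.0878]
 [ 0.4917 -0.0908  0.1319]]
```

```bash
python3 -m pendant '[{"x":0.0085,"y":0.0215,"z":0,"ax":0,"ay":0,"az":0,"gripper":0},{"x":0.018,"y":0.046,"z":0,"ax":0,"ay":0,"az":0,"gripper":0},{"x":0.018,"y":0.046,"z":0,"ax":0,"ay":0,"az":0,"gripper":0},{"x":0.018,"y":0.046,"z":0,"ax":0,"ay":0,"az":0,"gripper":0},{"x":0.018,"y":0.046,"z":0,"ax":0,"ay":0,"az":0,"gripper":0},{"x":0.018,"y":0.046,"z":0,"ax":0,"ay":0,"az":0,"gripper":0},{"x":0.018,"y":0.046,"z":0,"ax":0,"ay":0,"az":0,"gripper":0},{"x":0.018,"y":0.046,"z":0,"ax":0,"ay":0,"az":0,"gripper":0},{"x":0.008,"y":0.021,"z":0,"ax":0,"ay":0,"az":0.056,"gripper":0},{"x":0,"y":0,"z":0,"ax":0,"ay":0,"az":0.056,"gripper":0}]'
python3 -m pendant '[{"x":0,"y":0,"z":0,"ax":0,"ay":0,"az":0,"gripper":0},{"x":0,"y":0,"z":0,"ax":0,"ay":0,"az":0,"gripper":0}]'
python3 - <<'E'
from look import *
look("wrist",["tray_divider","tray_loose_end","pad_face"],"w3")
E
python3 rel.py 0.5987 0.0 0.18 -0.1035
```

```text
t: 8.68
eef_pos: [0.5971, -0.0036, 0.178]
orientation: [3.136, -0.171, -0.004]
force: [-0.8, 0.9, -4.2]
finger_gap: 0.13
t: 8.93
eef_pos: [0.597, -0.0001, 0.1791]
orientation: [-3.137, 0.158, 0.002]
force: [-0.3, 0.4, -4.5]
finger_gap: 0.129
tray_loose_end [560.8 313.5] p 0.64
t 9.12 pos [ 5.974e-01 -5.000e-04  1.797e-01] shift [ 0.0012 -0.0007 -0.0003] turn after [-0.0001  0.0002  0.002 ] F [ 0.05  0.63 -4.16]
```

View pics/w3.png

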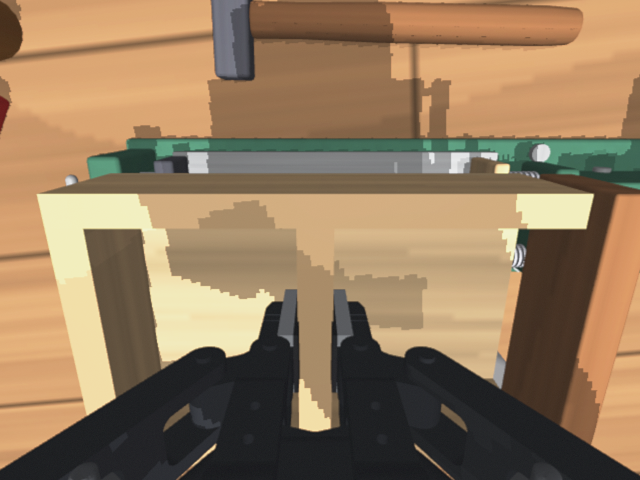

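```bash
python3 - <<'E'
from fit import *
P,I=cloud("w3");z=P[...,2]
m=(z>.17)&(z<.225)
v,u=np.mgrid[0:480,0:640]
c0=np.array([.5977,-.0092]);ay=np.array([.1035,.9946]);ax=np.array([.9946,-.1035])
Q=P[...,:2]-c0;a=Q@ax*1000;s=Q@ay*1000
mm=m&(v>185)&(v<235)
print(np.percentile(z[mm],[5,50,95]))
zt=np.median(z[mm]);w=mm&(abs(z-zt)<.003)
for lo in range(-90,91,30):
    q=w&(s>lo-8)&(s<lo+8)
    if q.sum()>20:print(lo,q.sum(),np.percentile(a[q],[2,50,98]).round(1),z[q].mean().round(4))
q=w;print("s ext",np.percentile(s[q],[.5,99.5]))
q=m&(abs(z-zt)<.004)&(v<330)&(abs(s-10)<20)&(a<35);print("divider s",np.percentile(s[q],[1,99]))
E
```

```text
[0.1714 0.2078 0.209 ]
-90 1522 [39.8 46.1 52.8] 0.2076
-60 1871 [42.1 47.8 52.8] 0.208
-30 1856 [42.  47.7 52.7] 0.208
0 1970 [40.1 47.2 52.6] 0.208
30 1861 [41.8 47.4 52.5] 0.208
60 1855 [41.7 47.4 52.4] 0.2081
90 1654 [39.4 46.2 52.3] 0.208
s ext [-91.4516  93.0457]
divider s [-7.5702 25.4276]
```

```bash
python3 -m pendant '[{"x":0.0012,"y":0,"z":0.03,"ax":0,"ay":0,"az":0.002,"gripper":0},{"x":0,"y":0,"z":0.04,"ax":0,"ay":0,"az":0,"gripper":0},{"x":0,"y":0,"z":0.035,"ax":0,"ay":0,"az":0,"gripper":0},{"x":0,"y":0,"z":0.02,"ax":0,"ay":0,"az":0,"gripper":0},{"x":0,"y":0,"z":0.011,"ax":0,"ay":0,"az":0,"gripper":0},{"x":0,"y":0,"z":0.005,"ax":0,"ay":0,"az":0,"gripper":0},{"x":0,"y":0,"z":0,"ax":0,"ay":0,"az":0,"gripper":0}]'
python3 rel.py 0.5987 0.0 0.036 -0.1035
```

```text
t: 10.0
eef_pos: [0.599, -0.0011, 0.0391]
orientation: [-3.137, 0.164, -0.001]
force: [-0.7, -0.3, -4.8]
finger_gap: 0.127
t 10.0 pos [ 0.599  -0.0011  0.0391] shift [-0.0005 -0.001   0.0031] turn after [-0.0001 -0.0005 -0.0011] F [-0.74 -0.3  -4.82]
```

```bash
python3 -m pendant '[{"x":0,"y":0,"z":0.0015,"ax":0,"ay":0,"az":0,"gripper":0},{"x":0,"y":0,"z":0.0015,"ax":0,"ay":0,"az":0,"gripper":0},{"x":0,"y":0,"z":0,"ax":0,"ay":0,"az":0,"gripper":0}]'
python3 rel.py 0.5987 0.0 0.036 -0.1035
```

```text
t: 10.38
eef_pos: [0.5988, -0.0012, 0.0359]
orientation: [3.137, -0.165, 0.0]
force: [0.3, 0.1, -5.3]
finger_gap: 0.132
t 10.38 pos [ 0.5988 -0.0012  0.0359] shift [-0.0002 -0.0012 -0.0001] turn after [-0.     -0.0002 -0.0013] F [ 0.28  0.1  -5.26]
```

Not down yet (the sensor still shows the tray's weight), so I'll lower a little more.

```bash
python3 -m pendant '[{"x":0,"y":0,"z":0.001,"ax":0,"ay":0,"az":0,"gripper":0},{"x":0,"y":0,"z":0,"ax":0,"ay":0,"az":0,"gripper":0}]';python3 -m pendant '[{"x":0,"y":0,"z":0.001,"ax":0,"ay":0,"az":0,"gripper":0},{"x":0,"y":0,"z":0,"ax":0,"ay":0,"az":0,"gripper":0}]'
```

```text
t: 10.62
eef_pos: [0.5989, -0.0011, 0.0355]
orientation: [3.137, -0.164, 0.001]
force: [-1.9, -0.1, 4.7]
finger_gap: 0.129
t: 10.88
eef_pos: [0.5989, -0.0012, 0.0354]
orientation: [3.137, -0.164, 0.002]
force: [-4.4, 0.0, 16.9]
finger_gap: 0.128
```

```bash
python3 -m pendant '[{"x":0,"y":0,"z":-0.001,"ax":0,"ay":0,"az":0,"gripper":0},{"x":0,"y":0,"z":0,"ax":0,"ay":0,"az":0,"gripper":0.6},{"x":0,"y":0,"z":0,"ax":0,"ay":0,"az":0,"gripper":0.6},{"x":0,"y":0,"z":-0.03,"ax":0,"ay":0,"az":0,"gripper":0.6},{"x":0,"y":0,"z":-0.05,"ax":0,"ay":0,"az":0,"gripper":0.6},{"x":0,"y":0,"z":-0.06,"ax":0,"ay":0,"az":0,"gripper":0.6},{"x":0,"y":0,"z":-0.06,"ax":0,"ay":0,"az":0,"gripper":0.6},{"x":0,"y":0,"z":-0.06,"ax":0,"ay":0,"az":0,"gripper":0.6}]'
python3 rel.py 0.65 -0.12 0.40 -0.1035
```

```text
t: 11.88
eef_pos: [0.5986, -0.0012, 0.2968]
orientation: [-3.137, 0.164, -0.0]
force: [1.6, 1.2, -0.3]
finger_gap: 0.599
t 11.88 pos [ 0.5986 -0.0012  0.2968] shift [ 0.0636  0.1127 -0.1032] turn after [-0.0001 -0.0002 -0.0012] F [ 1.58  1.19 -0.31]
```

Now to a viewpoint that covers the tray in the clamp and the lever.

```bash
python3 -m pendant '[{"x":0.016,"y":0.028,"z":-0.034,"ax":0,"ay":0,"az":0,"gripper":0.6},{"x":0.02,"y":0.035,"z":-0.034,"ax":0,"ay":0,"az":0,"gripper":0.6},{"x":0.02,"y":0.035,"z":-0.034,"ax":0,"ay":0,"az":0,"gripper":0.6},{"x":0.008,"y":0.015,"z":0,"ax":0,"ay":0,"az":0,"gripper":0.6},{"x":0,"y":0,"z":0,"ax":0,"ay":0,"az":0,"gripper":0.6},{"x":0,"y":0,"z":0,"ax":0,"ay":0,"az":0,"gripper":0.6}]'
python3 - <<'E'
from look import *
look("wrist",["lever_grip","lever_pivot","pad_face","tray_divider"],"w4")
from fit import *
P,I=cloud("w4");z=P[...,2];r,g,b=I[...,0],I[...,1],I[...,2]
c0=np.array([.5977,-.0092]);ay=np.array([.1035,.9946]);ax=np.array([.9946,-.1035])
Q=P[...,:2]-c0;a=Q@ax*1000;s=Q@ay*1000
def ext(nm,m): print(nm,m.sum(),"x",np.percentile(a[m],[1,50,99]).round(1),"y",np.percentile(s[m],[1,50,99]).round(1),"z",np.percentile(z[m],[2,50,98]).round(4))
inr=(abs(a)<70)&(abs(s)<320)
m=inr&(z>.18)&(r>90)&(g<80)&(b<80);ext("red",m)
if m.any():
    t=m&(z>np.percentile(z[m],98)-.004);ext("redtop",t)
ext("traytop",inr&(abs(z-.064)<.004)&(s>-107)&(s<108)&(abs(a)<56))
w=inr&(abs(z-.064)<.003)&(a>38)
for lo in range(-60,91,30):
    q=w&(abs(s-lo)<8)
    if q.any(): print(lo,np.percentile(a[q],[2,50,98]).round(1))
w=inr&(abs(z-.064)<.003)&(a<-38)
for lo in range(-60,91,30):
    q=w&(abs(s-lo)<8)
    if q.any(): print(lo,np.percentile(a[q],[2,50,98]).round(1))
E
python3 rel.py 0.65 -0.12 0.40 -0.1035
```

```text
t: 12.62
eef_pos: [0.6499, -0.1185, 0.3954]
orientation: [-3.136, 0.162, 0.004]
force: [0.3, 0.3, -0.6]
finger_gap: 0.598
lever_grip [481.3 279.4] p 0.62
lever_grip [235.  218.7] p 0.58
lever_pivot [412.8 220.9] p 0.69
lever_pivot [395.1 216.9] p 0.63
pad_face [318.2 221.6] p 0.97
tray_divider [228.7 229.3] p 0.82
tray_divider [544.3 161.9] p 0.62
red 2260 x [-46.2   8.2  69.1] y [-262.3 -246.   -64.6] z [0.2259 0.2357 0.4366]
redtop 48 x [49.8 52.  69.9] y [-162.1 -145.7  -45.3] z [0.436  0.455  0.4694]
traytop 4399 x [-52.4   6.7  54.7] y [-97.2   6.3  92.4] z [0.0612 0.0645 0.0663]
-60 [44.6 50.  54.7]
-30 [44.5 49.9 54.6]
0 [38.3 48.7 54.7]
30 [44.6 49.9 54.7]
60 [44.5 49.9 54.7]
90 [38.2 46.1 54.5]
-60 [-52.4 -46.5 -42. ]
-30 [-52.8 -46.9 -42. ]
0 [-52.4 -46.4 -39.1]
30 [-52.6 -46.9 -42. ]
60 [-52.5 -46.7 -41.9]
90 [-52.4 -45.  -38.2]
t 12.88 pos [ 0.6504 -0.1192  0.3965] shift [-0.0003  0.0008 -0.0035] turn after [-0.0002  0.0005  0.0002] F [0.09 0.21 1.35]
```

View pics/w4.png

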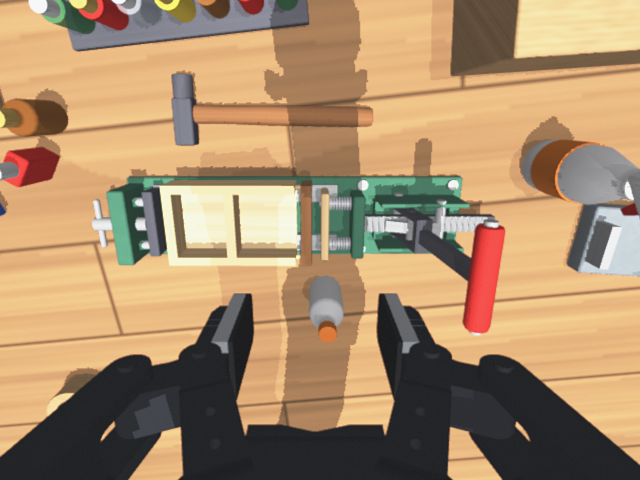

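The tray lies parallel between stop (152,225) and pad (325,225), with its board at (307,222). The red grip is at (484,278), leaning back. Next I'll fit its axis.

```bash
python3 - <<'E'
from fit import *
from scipy.optimize import least_squares
P,I=cloud("w4");z=P[...,2];r,g,b=I[...,0],I[...,1],I[...,2]
v,u=np.mgrid[0:480,0:640]
c0=np.array([.5977,-.0092]);ay=np.array([.1035,.9946]);ax=np.array([.9946,-.1035])
Q=P[...,:2]-c0;a=Q@ax*1000;s=Q@ay*1000
m=(u>455)&(u<515)&(v>215)&(v<340)&(z>.2)&(r>90)&(g<90)
A,S,Z=a[m],s[m],z[m]*1000
print(m.sum(),np.percentile(A,[.5,99.5]))
f=lambda p:np.hypot(S-p[0]-p[2]*A,Z-p[1])-12
q=least_squares(f,[-250,226,0],loss='soft_l1');p=q.x;print(p,np.abs(q.fun).mean())
c=c0+(ax*0+ay*p[0])/1000;print("grip world",c,p[1]/1000)
piv=-219.7;print("q from s",0.16+np.arcsin((p[0]-piv)/215), "from z |lean|",np.arccos(min(1,(p[1]-14)/215)))
mm=(u>300)&(u<345)&(v>185)&(v<270)&(z>.06)&(z<.072)
print("pad s",np.percentile(s[mm],[1,50,99]))
mm=(u>298)&(u<314)&(v>185)&(v<270)&(z>.06)&(z<.072);print("board s",np.percentile(s[mm],[1,50,99]))
mm=(u>140)&(u<162)&(v>195)&(v<255)&(z>.045)&(z<.058);print("stop s",np.percentile(s[mm],[1,50,99]))
mm=(u>160)&(u<190)&(v>195)&(v<255)&(z>.06)&(z<.068);print("trayend s",np.percentile(s[mm],[1,50,99]))
E
```

```text
2956 [-47.0817  50.107 ]
[-253.5597  226.6181   -0.0002] 0.5676236364350506
grip world [ 0.5715 -0.2614] 0.2266180898583161
q from s 0.0018546948921004114 from z |lean| 0.14899106388709862
pad s [-120.6392  -95.8072  -85.1086]
board s [-97.3187 -90.8644 -84.2908]
stop s [108.5339 115.5807 134.6065]
trayend s [80.594  86.3344 93.0565]
```

```bash
python3 rel.py 0.5725 -0.2615 0.2085 -0.1035
```

```text
t 12.88 pos [ 0.6504 -0.1192  0.3965] shift [-0.0627  0.1496  0.188 ] turn after [-0.0002  0.0005  0.0002] F [0.09 0.21 1.35]
```

```bash
python3 -m pendant '[{"x":-0.0207,"y":0.0496,"z":0.02,"ax":0,"ay":0,"az":0,"gripper":0.8},{"x":-0.021,"y":0.05,"z":0.03,"ax":0,"ay":0,"az":0,"gripper":0.8},{"x":-0.021,"y":0.05,"z":0.03,"ax":0,"ay":0,"az":0,"gripper":0.8},{"x":0,"y":0,"z":0,"ax":0,"ay":0,"az":0,"gripper":0.8},{"x":0,"y":0,"z":0,"ax":0,"ay":0,"az":0,"gripper":0.8}]'
python3 - <<'E'
from look import *
look("wrist",["lever_grip"],"w5")
from fit import *
from scipy.optimize import least_squares
P,I=cloud("w5");z=P[...,2];r,g,b=I[...,0],I[...,1],I[...,2]
c0=np.array([.5977,-.0092]);ay=np.array([.1035,.9946]);ax=np.array([.9946,-.1035])
Q=P[...,:2]-c0;a=Q@ax*1000;s=Q@ay*1000
m=(abs(a)<60)&(abs(s+253)<25)&(abs(z-.225)<.03)&(r>90)&(g<90)
A,S,Z=a[m],s[m],z[m]*1000
f=lambda p:np.hypot(S-p[0]-p[2]*A,Z-p[1])-12
q=least_squares(f,[-250,226,0],loss='soft_l1');print(m.sum(),q.x,np.abs(q.fun).mean(),np.percentile(A,[.5,99.5]))
E
python3 rel.py 0.5725 -0.2615 0.2085 -0.1035
```

```text
t: 13.5
eef_pos: [0.5731, -0.2617, 0.317]
orientation: [-3.137, 0.164, -0.001]
force: [0.6, 0.1, 0.7]
finger_gap: 0.8
lever_grip [313.9 242.4] p 0.82
5408 [-253.4889  226.5236    0.0012] 0.47429806011285625 [-47.7556  49.973 ]
t 13.6 pos [ 0.5739 -0.2608  0.3175] shift [-0.0014  0.0008  0.109 ] turn after [-0.0004 -0.0015  0.0011] F [0.35 0.33 0.32]
```

View pics/w5.png

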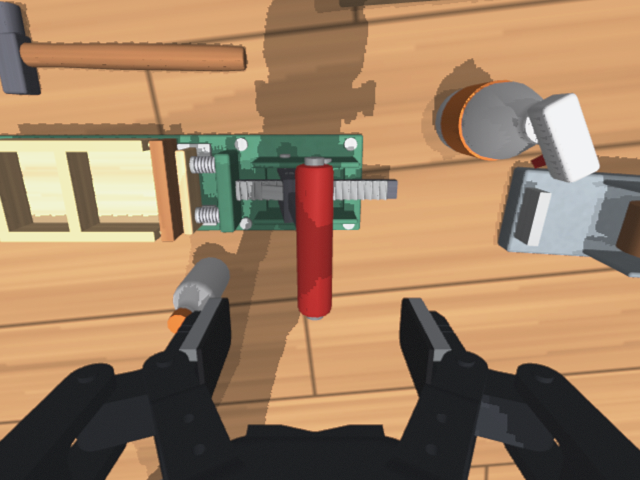

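The grip at (314,240) is centred between the fingers, so I'll go down and close on it.

```bash
python3 -m pendant '[{"x":-0.001,"y":0.0006,"z":0.045,"ax":0,"ay":0,"az":0,"gripper":0.8},{"x":0,"y":0,"z":0.04,"ax":0,"ay":0,"az":0,"gripper":0.8},{"x":0,"y":0,"z":0.023,"ax":0,"ay":0,"az":0,"gripper":0.6},{"x":0,"y":0,"z":0,"ax":0,"ay":0,"az":0,"gripper":0},{"x":0,"y":0,"z":0,"ax":0,"ay":0,"az":0,"gripper":0},{"x":0,"y":0,"z":0,"ax":0,"ay":0,"az":0,"gripper":0},{"x":0,"y":0,"z":0,"ax":0,"ay":0,"az":0,"gripper":0}]' 60
python3 rel.py 0.5725 -0.2615 0.2085 -0.1035
```

```text
t: 14.48
eef_pos: [0.5726, -0.2614, 0.2097]
orientation: [-3.136, 0.162, -0.003]
force: [2.7, 5.5, -3.6]
finger_gap: 0.261
t 14.47 pos [ 0.5726 -0.2614  0.2097] shift [-0.0001  0.0001  0.0012] turn after [-0.0012 -0.0016  0.0004] F [ 2.71  5.54 -3.62]
```

```bash
cat > st.py <<'E'
from h import *
o=readout.get_obs();f=np.array(o["force"]);ay=np.array([.1035,.9946]);s=(np.array(o["eef_pos"])[:2]-np.array([.5977,-.0092]))@ay*1000
print("t",round(o["t"],2),"s",round(s,1),"q",round(.16+np.arcsin((s+219.7)/215),3),"push(clamp+y on tool)",round(f[:2]@ay,2),"F",f.round(2),"gap",round(o["finger_gap"],3))
E
python3 -m pendant '[{"x":0,"y":-0.016,"z":-0.0015,"ax":0,"ay":0,"az":0,"gripper":0},{"x":0,"y":-0.016,"z":-0.001,"ax":0,"ay":0,"az":0,"gripper":0},{"x":0,"y":-0.015,"z":0.0005,"ax":0,"ay":0,"az":0,"gripper":0},{"x":0,"y":-0.014,"z":0.001,"ax":0,"ay":0,"az":0,"gripper":0},{"x":0,"y":0,"z":0,"ax":0,"ay":0,"az":0,"gripper":0}]'; python3 st.py
```

```text
t: 15.1
eef_pos: [0.5789, -0.1998, 0.2105]
orientation: [-3.137, 0.16, -0.002]
force: [0.6, 0.9, 8.0]
finger_gap: 0.26
t 15.1 s -191.5 q 0.291 push(clamp+y on tool) 0.99 F [0.65 0.93 8.  ] gap 0.26
```

```bash
python3 -m pendant '[{"x":0,"y":0.014,"z":-0.0017,"ax":0,"ay":0,"az":0,"gripper":0},{"x":0,"y":0.015,"z":-0.0003,"ax":0,"ay":0,"az":0,"gripper":0},{"x":0,"y":0.016,"z":0.0006,"ax":0,"ay":0,"az":0,"gripper":0},{"x":0,"y":0.0145,"z":0.0015,"ax":0,"ay":0,"az":0,"gripper":0},{"x":0,"y":0,"z":0,"ax":0,"ay":0,"az":0,"gripper":0}]'; python3 st.py
python3 -m pendant '[{"x":0,"y":-0.0145,"z":-0.0015,"ax":0,"ay":0,"az":0,"gripper":0},{"x":0,"y":-0.016,"z":-0.001,"ax":0,"ay":0,"az":0,"gripper":0},{"x":0,"y":-0.015,"z":0.0003,"ax":0,"ay":0,"az":0,"gripper":0},{"x":0,"y":-0.014,"z":0.0015,"ax":0,"ay":0,"az":0,"gripper":0},{"x":0,"y":0,"z":0,"ax":0,"ay":0,"az":0,"gripper":0}]'; python3 st.py
```

```text
t: 15.72
eef_pos: [0.5725, -0.2614, 0.2096]
orientation: [-3.136, 0.165, -0.002]
force: [4.8, 3.2, 3.5]
finger_gap: 0.259
t 15.72 s -253.4 q 0.003 push(clamp+y on tool) 3.7 F [4.82 3.22 3.54] gap 0.259
t: 16.35
eef_pos: [0.5787, -0.201, 0.2107]
orientation: [-3.137, 0.162, -0.002]
force: [3.9, 1.6, 6.6]
finger_gap: 0.258
t 16.35 s -192.7 q 0.286 push(clamp+y on tool) 1.96 F [3.93 1.56 6.62] gap 0.258
```

```bash
cat > pad.py <<'E'
from look import *
from fit import *
n=sys.argv[1]
look("wrist",[],n)
P,I=cloud(n);z=P[...,2];r,g,b=I[...,0],I[...,1],I[...,2]
c0=np.array([.5977,-.0092]);ay=np.array([.1035,.9946]);ax=np.array([.9946,-.1035])
Q=P[...,:2]-c0;a=Q@ax*1000;s=Q@ay*1000
base=(s>-190)&(s<115)
# profile along s of material in band 20<a<44: median z and colour
for alo,ahi in [(15,40)]:
    H=[]
    for k in range(-160,-70):
        m=(a>alo)&(a<ahi)&(s>=k)&(s<k+1)&(z>.015)&(z<.1)
        if m.sum()>2:H.append((k,int(m.sum()),int(np.percentile(z[m],90)*1000),int(np.median(r[m])),int(np.median(b[m]))))
    print(H)
E
python3 -m pendant '[{"x":0,"y":0.014,"z":-0.0017,"ax":0,"ay":0,"az":0,"gripper":0},{"x":0,"y":0.015,"z":-0.0003,"ax":0,"ay":0,"az":0,"gripper":0},{"x":0,"y":0.016,"z":0.0007,"ax":0,"ay":0,"az":0,"gripper":0},{"x":0,"y":0.0145,"z":0.0015,"ax":0,"ay":0,"az":0,"gripper":0},{"x":0,"y":0,"z":0,"ax":0,"ay":0,"az":0,"gripper":0}]'; python3 st.py; python3 pad.py w6
```

```text
t: 16.98
eef_pos: [0.5725, -0.2613, 0.2096]
orientation: [-3.136, 0.165, -0.002]
force: [7.1, 1.5, -0.6]
finger_gap: 0.26
t 16.98 s -253.3 q 0.003 push(clamp+y on tool) 2.2 F [ 7.11  1.47 -0.56] gap 0.26
[(-150, 525, 67, 45, 57), (-149, 125, 70, 61, 80), (-148, 52, 72, 98, 132), (-147, 42, 72, 106, 142), (-146, 49, 72, 107, 144), (-145, 45, 72, 107, 145), (-144, 47, 72, 107, 144), (-143, 43, 72, 107, 144), (-142, 43, 72, 107, 144), (-141, 44, 72, 107, 143), (-140, 46, 72, 108, 143), (-139, 42, 72, 109, 146), (-138, 50, 72, 115, 155), (-137, 44, 72, 110, 147), (-136, 35, 72, 107, 142), (-135, 26, 71, 111, 145), (-134, 3, 70, 115, 141), (-128, 4, 55, 194, 202), (-126, 47, 55, 180, 186), (-125, 30, 55, 238, 241), (-124, 11, 54, 227, 231), (-123, 23, 54, 196, 204), (-122, 65, 55, 217, 221), (-121, 24, 55, 208, 213), (-120, 6, 38, 211, 213), (-119, 51, 54, 166, 172), (-118, 48, 56, 223, 227), (-117, 18, 55, 220, 224), (-116, 13, 55, 194, 198), (-115, 64, 54, 170, 174), (-114, 41, 55, 244, 247), (-113, 12, 51, 192, 196), (-112, 37, 54, 162, 165), (-111, 60, 55, 196, 200), (-110, 32, 55, 213, 219), (-109, 12, 55, 192, 196), (-108, 63, 55, 179, 181), (-107, 40, 55, 230, 233), (-106, 38, 55, 242, 243), (-105, 49, 59, 197, 196), (-104, 357, 66, 125, 81), (-103, 149, 68, 152, 103), (-102, 67, 69, 247, 234), (-101, 46, 69, 247, 236), (-100, 39, 69, 247, 234), (-99, 47, 69, 247, 230), (-98, 53, 69, 247, 228), (-97, 36, 69, 247, 228), (-96, 46, 69, 249, 225), (-95, 23, 68, 250, 179), (-94, 8, 67, 211, 124), (-92, 15, 65, 173, 88), (-91, 65, 64, 198, 96), (-90, 47, 65, 245, 130), (-89, 42, 65, 245, 132), (-88, 49, 65, 245, 131), (-87, 38, 65, 244, 130), (-86, 41, 65, 243, 128), (-85, 35, 65, 243, 126), (-84, 50, 65, 242, 126), (-83, 45, 65, 241, 124), (-82, 37, 65, 240, 122), (-81, 46, 65, 240, 122), (-80, 41, 65, 241, 123), (-79, 37, 65, 242, 126), (-78, 34, 64, 245, 158), (-77, 7, 63, 246, 193)]
```

View pics/w6.png

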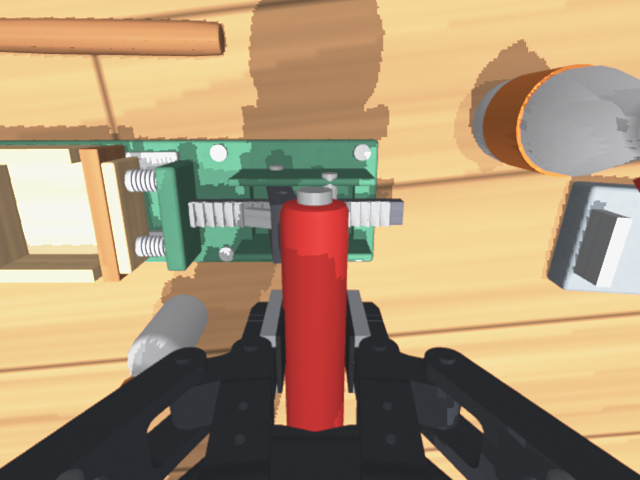

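The pad (face at s≈-94.5) has advanced two teeth and nudged the tray. The green ram plate and springs are visible at (180,215), which gives me a compression gauge. I'll keep pumping.

```bash
python3 -m pendant '[{"x":0.0006,"y":-0.0145,"z":-0.0015,"ax":0,"ay":0,"az":0,"gripper":0},{"x":0,"y":-0.016,"z":-0.001,"ax":0,"ay":0,"az":0,"gripper":0},{"x":0,"y":-0.015,"z":0.0003,"ax":0,"ay":0,"az":0,"gripper":0},{"x":0,"y":-0.014,"z":0.0013,"ax":0,"ay":0,"az":0,"gripper":0},{"x":0,"y":0,"z":0,"ax":0,"ay":0,"az":0,"gripper":0}]'; python3 st.py
python3 -m pendant '[{"x":0,"y":0.014,"z":-0.0017,"ax":0,"ay":0,"az":0,"gripper":0},{"x":0,"y":0.015,"z":-0.0003,"ax":0,"ay":0,"az":0,"gripper":0},{"x":0,"y":0.016,"z":0.0008,"ax":0,"ay":0,"az":0,"gripper":0},{"x":0,"y":0.0145,"z":0.0015,"ax":0,"ay":0,"az":0,"gripper":0},{"x":0,"y":0,"z":0,"ax":0,"ay":0,"az":0,"gripper":0}]'; python3 st.py
python3 -m pendant '[{"x":0.0003,"y":-0.0145,"z":-0.0015,"ax":0,"ay":0,"az":0,"gripper":0},{"x":0,"y":-0.016,"z":-0.001,"ax":0,"ay":0,"az":0,"gripper":0},{"x":0,"y":-0.015,"z":0.0003,"ax":0,"ay":0,"az":0,"gripper":0},{"x":0,"y":-0.014,"z":0.0014,"ax":0,"ay":0,"az":0,"gripper":0},{"x":0,"y":0,"z":0,"ax":0,"ay":0,"az":0,"gripper":0}]'; python3 st.py
```

```text
t: 17.65
eef_pos: [0.5787, -0.2008, 0.2107]
orientation: [-3.137, 0.162, 0.001]
force: [4.2, 0.2, 0.1]
finger_gap: 0.257
t 17.65 s -192.5 q 0.287 push(clamp+y on tool) 0.61 F [4.25 0.17 0.15] gap 0.257
t: 18.27
eef_pos: [0.5724, -0.2613, 0.2097]
orientation: [-3.135, 0.165, 0.001]
force: [7.3, 0.5, -8.0]
finger_gap: 0.261
t 18.27 s -253.3 q 0.003 push(clamp+y on tool) 1.26 F [ 7.33  0.5  -7.97] gap 0.261
t: 18.9
eef_pos: [0.5785, -0.2028, 0.211]
orientation: [3.137, -0.164, -0.002]
force: [4.0, -3.4, -2.5]
finger_gap: 0.261
t 18.9 s -194.5 q 0.277 push(clamp+y on tool) -2.92 F [ 4.03 -3.35 -2.5 ] gap 0.261
```

```bash
python3 -m pendant '[{"x":0.0003,"y":0.014,"z":-0.0014,"ax":0,"ay":0,"az":0,"gripper":0},{"x":0,"y":0.015,"z":-0.0003,"ax":0,"ay":0,"az":0,"gripper":0},{"x":0,"y":0.016,"z":0.0009,"ax":0,"ay":0,"az":0,"gripper":0},{"x":0,"y":0.0145,"z":0.0017,"ax":0,"ay":0,"az":0,"gripper":0},{"x":0,"y":0,"z":0,"ax":0,"ay":0,"az":0,"gripper":0}]'; python3 st.py; python3 pad.py w7
```

```text
t: 19.52
eef_pos: [0.5725, -0.2613, 0.2098]
orientation: [-3.135, 0.165, 0.002]
force: [6.2, 3.0, -7.5]
finger_gap: 0.261
t 19.52 s -253.4 q 0.003 push(clamp+y on tool) 3.67 F [ 6.19  3.04 -7.45] gap 0.261
[(-135, 70, 65, 48, 63), (-134, 656, 67, 46, 60), (-133, 110, 71, 97, 129), (-132, 74, 72, 112, 148), (-131, 46, 72, 120, 162), (-130, 42, 72, 120, 163), (-129, 47, 72, 120, 162), (-128, 43, 72, 120, 162), (-127, 40, 72, 120, 162), (-126, 46, 72, 120, 161), (-125, 41, 72, 120, 160), (-124, 45, 72, 119, 159), (-123, 45, 72, 119, 159), (-122, 44, 72, 118, 159), (-121, 37, 72, 114, 153), (-120, 33, 71, 108, 145), (-119, 23, 71, 111, 140), (-111, 4, 54, 214, 221), (-110, 31, 55, 219, 223), (-109, 29, 55, 242, 245), (-108, 5, 52, 213, 216), (-107, 36, 55, 167, 173), (-106, 51, 55, 202, 205), (-105, 17, 55, 230, 232), (-104, 12, 55, 207, 210), (-103, 60, 55, 181, 188), (-102, 34, 55, 232, 236), (-101, 12, 53, 207, 215), (-100, 28, 54, 163, 169), (-99, 61, 55, 197, 205), (-98, 27, 55, 237, 241), (-97, 8, 21, 197, 201), (-96, 61, 54, 170, 176), (-95, 46, 55, 198, 206), (-94, 38, 55, 230, 233), (-93, 36, 55, 236, 238), (-92, 37, 56, 241, 243), (-91, 263, 66, 126, 83), (-90, 288, 67, 127, 83), (-89, 67, 69, 247, 231), (-88, 61, 69, 247, 237), (-87, 32, 69, 247, 235), (-86, 43, 69, 247, 232), (-85, 53, 69, 247, 229), (-84, 33, 69, 247, 228), (-83, 41, 69, 247, 227), (-82, 41, 68, 247, 207), (-81, 10, 68, 246, 171), (-79, 21, 65, 245, 137), (-78, 41, 65, 245, 132), (-77, 45, 65, 244, 131), (-76, 37, 65, 244, 130), (-75, 43, 65, 243, 129), (-74, 45, 65, 243, 127), (-73, 47, 65, 242, 126), (-72, 35, 65, 241, 124), (-71, 46, 65, 240, 122)]
```

View pics/w7.png

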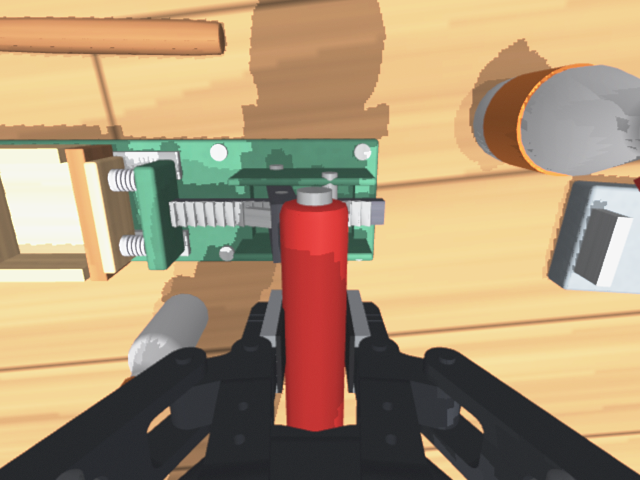

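```bash
python3 -m pendant '[{"x":0.0003,"y":-0.0145,"z":-0.0014,"ax":0,"ay":0,"az":0,"gripper":0},{"x":0,"y":-0.016,"z":-0.0007,"ax":0,"ay":0,"az":0,"gripper":0},{"x":0,"y":-0.015,"z":0.0003,"ax":0,"ay":0,"az":0,"gripper":0},{"x":0,"y":-0.0145,"z":0.0014,"ax":0,"ay":0,"az":0,"gripper":0},{"x":0,"y":0,"z":0,"ax":0,"ay":0,"az":0,"gripper":0}]'; python3 st.py
python3 -m pendant '[{"x":0.0003,"y":0.0145,"z":-0.0014,"ax":0,"ay":0,"az":0,"gripper":0},{"x":0,"y":0.015,"z":-0.0003,"ax":0,"ay":0,"az":0,"gripper":0},{"x":0,"y":0.016,"z":0.0008,"ax":0,"ay":0,"az":0,"gripper":0},{"x":0,"y":0.014,"z":0.0015,"ax":0,"ay":0,"az":0,"gripper":0},{"x":0,"y":0,"z":0,"ax":0,"ay":0,"az":0,"gripper":0}]'; python3 st.py;python3 pad.py w8
```

```text
t: 20.2
eef_pos: [0.5785, -0.2026, 0.211]
orientation: [3.136, -0.164, -0.003]
force: [0.9, -4.9, -2.5]
finger_gap: 0.256
t 20.2 s -194.4 q 0.278 push(clamp+y on tool) -4.78 F [ 0.93 -4.9  -2.5 ] gap 0.256
t: 20.82
eef_pos: [0.5726, -0.2613, 0.2097]
orientation: [-3.135, 0.165, 0.003]
force: [-3.5, 3.5, -6.3]
finger_gap: 0.263
t 20.82 s -253.4 q 0.003 push(clamp+y on tool) 3.07 F [-3.52  3.45 -6.34] gap 0.263
[(-135, 41, 20, 109, 111), (-134, 26, 21, 238, 239), (-133, 21, 21, 242, 242), (-132, 19, 21, 245, 245), (-131, 23, 21, 245, 246), (-130, 16, 21, 245, 246), (-129, 21, 21, 246, 246), (-128, 23, 21, 246, 246), (-127, 203, 66, 47, 60), (-126, 582, 68, 47, 60), (-125, 78, 71, 104, 139), (-124, 69, 71, 116, 154), (-123, 49, 72, 120, 163), (-122, 42, 72, 120, 162), (-121, 46, 72, 120, 162), (-120, 41, 72, 120, 162), (-119, 48, 72, 120, 161), (-118, 48, 72, 120, 160), (-117, 38, 72, 119, 159), (-116, 47, 72, 119, 159), (-115, 46, 72, 118, 159), (-114, 40, 72, 118, 158), (-113, 38, 72, 111, 149), (-112, 35, 71, 108, 139), (-111, 9, 70, 120, 134), (-103, 7, 55, 227, 231), (-102, 28, 55, 247, 248), (-101, 21, 55, 230, 233), (-100, 3, 42, 241, 243), (-99, 53, 54, 179, 186), (-98, 41, 55, 215, 222), (-97, 13, 54, 225, 230), (-96, 18, 54, 170, 177), (-95, 61, 55, 184, 191), (-94, 32, 55, 223, 228), (-93, 6, 55, 206, 212), (-92, 44, 55, 194, 197), (-91, 53, 55, 195, 197), (-90, 27, 55, 214, 219), (-89, 42, 55, 224, 227), (-88, 30, 55, 223, 226), (-87, 36, 55, 242, 244), (-86, 201, 66, 127, 83), (-85, 360, 67, 126, 83), (-84, 76, 69, 247, 226), (-83, 46, 69, 247, 237), (-82, 51, 69, 247, 235), (-81, 44, 69, 247, 232), (-80, 43, 69, 247, 229), (-79, 47, 69, 247, 228), (-78, 42, 69, 247, 227), (-77, 32, 68, 247, 209), (-76, 16, 68, 247, 190), (-74, 14, 65, 245, 145), (-73, 41, 65, 245, 132), (-72, 41, 65, 245, 131), (-71, 42, 65, 244, 130)]
```

```bash
python3 -m pendant '[{"x":-0.0003,"y":-0.0145,"z":-0.0014,"ax":0,"ay":0,"az":0,"gripper":0},{"x":0,"y":-0.016,"z":-0.0007,"ax":0,"ay":0,"az":0,"gripper":0},{"x":0,"y":-0.015,"z":0.0003,"ax":0,"ay":0,"az":0,"gripper":0},{"x":0,"y":-0.015,"z":0.0014,"ax":0,"ay":0,"az":0,"gripper":0},{"x":0,"y":0,"z":0,"ax":0,"ay":0,"az":0,"gripper":0}]'; python3 st.py
python3 -m pendant '[{"x":0,"y":0.015,"z":-0.0014,"ax":0,"ay":0,"az":0,"gripper":0},{"x":0,"y":0.015,"z":-0.0003,"ax":0,"ay":0,"az":0,"gripper":0},{"x":0,"y":0.016,"z":0.0008,"ax":0,"ay":0,"az":0,"gripper":0},{"x":0,"y":0.014,"z":0.0013,"ax":0,"ay":0,"az":0,"gripper":0},{"x":0,"y":0,"z":0,"ax":0,"ay":0,"az":0,"gripper":0}]'; python3 st.py;python3 pad.py w9
```

```text
t: 21.5
eef_pos: [0.5786, -0.2025, 0.2111]
orientation: [3.134, -0.165, -0.002]
force: [-5.3, -10.5, -4.6]
finger_gap: 0.257
t 21.5 s -194.2 q 0.279 push(clamp+y on tool) -10.97 F [ -5.34 -10.47  -4.64] gap 0.257
t: 22.12
eef_pos: [0.5727, -0.2608, 0.2098]
orientation: [-3.136, 0.165, 0.002]
force: [-4.7, 0.4, -9.0]
finger_gap: 0.258
t 22.12 s -252.8 q 0.005 push(clamp+y on tool) -0.12 F [-4.72  0.38 -8.98] gap 0.258
[(-135, 30, 20, 117, 119), (-134, 35, 21, 228, 230), (-133, 19, 21, 243, 244), (-132, 23, 21, 245, 245), (-131, 19, 21, 245, 245), (-130, 19, 21, 245, 246), (-129, 24, 21, 245, 246), (-128, 17, 21, 245, 246), (-127, 22, 21, 245, 246), (-126, 21, 21, 246, 246), (-125, 26, 21, 245, 246), (-124, 18, 21, 245, 246), (-123, 25, 21, 245, 246), (-122, 20, 21, 245, 246), (-121, 22, 21, 246, 246), (-120, 27, 58, 245, 246), (-119, 644, 66, 46, 60), (-118, 210, 70, 52, 65), (-117, 68, 71, 111, 146), (-116, 63, 72, 118, 158), (-115, 46, 72, 120, 162), (-114, 42, 72, 120, 161), (-113, 44, 72, 120, 161), (-112, 48, 72, 120, 161), (-111, 49, 72, 120, 160), (-110, 34, 72, 119, 159), (-109, 54, 72, 119, 159), (-108, 43, 72, 118, 159), (-107, 46, 72, 118, 158), (-106, 38, 72, 114, 155), (-105, 33, 71, 111, 146), (-104, 30, 71, 119, 142), (-95, 12, 55, 241, 245), (-94, 21, 55, 251, 251), (-93, 8, 54, 240, 243), (-92, 29, 55, 176, 182), (-91, 53, 55, 187, 193), (-90, 27, 55, 230, 233), (-89, 34, 55, 220, 223), (-88, 35, 55, 244, 246), (-87, 29, 55, 248, 248), (-86, 112, 66, 126, 82), (-85, 403, 66, 126, 82), (-84, 84, 68, 247, 218), (-83, 57, 69, 247, 236), (-82, 39, 69, 247, 236), (-81, 49, 69, 247, 232), (-80, 43, 69, 247, 229), (-79, 41, 69, 247, 228), (-78, 46, 69, 247, 227), (-77, 34, 69, 247, 219), (-76, 24, 68, 247, 190), (-75, 3, 67, 246, 159), (-74, 8, 65, 245, 139), (-73, 42, 65, 245, 132), (-72, 43, 65, 244, 131), (-71, 39, 65, 244, 130)]
```

View pics/w9.png

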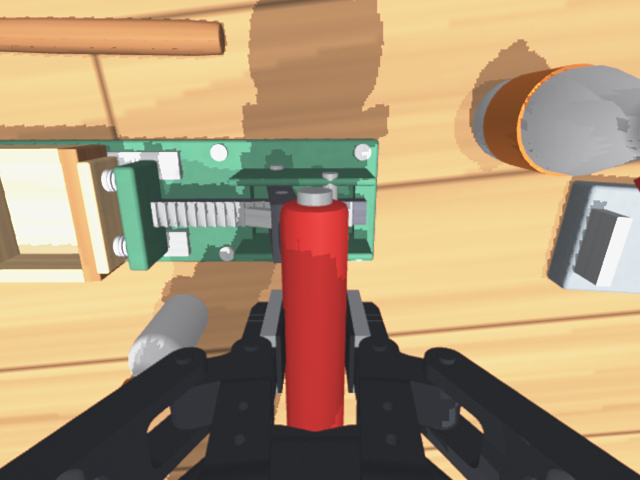

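The pad no longer advances while the ram went on one tooth, so the board is home. The spring compression (about 12.6 mm) and the stroke force (about 11 N at the grip) both give about 40 N resting, inside the 32–68 N window. One more tooth would come near 65 N, so I stop here and release.

```bash
python3 -m pendant '[{"x":-0.0003,"y":0,"z":0.0006,"ax":0,"ay":0,"az":0,"gripper":0},{"x":0,"y":0,"z":0,"ax":0,"ay":0,"az":0,"gripper":0.8},{"x":0,"y":0,"z":0,"ax":0,"ay":0,"az":0,"gripper":0.8},{"x":0,"y":0,"z":0,"ax":0,"ay":0,"az":0,"gripper":0.8},{"x":0,"y":0,"z":-0.03,"ax":0,"ay":0,"az":0,"gripper":0.8},{"x":0,"y":0,"z":-0.05,"ax":0,"ay":0,"az":0,"gripper":0.8},{"x":0,"y":0,"z":-0.06,"ax":0,"ay":0,"az":0,"gripper":0.8},{"x":0.02,"y":-0.05,"z":-0.03,"ax":0,"ay":0,"az":0,"gripper":0.8},{"x":0.02,"y":-0.05,"z":-0.02,"ax":0,"ay":0,"az":0,"gripper":0.8},{"x":0.02,"y":-0.05,"z":0,"ax":0,"ay":0,"az":0,"gripper":0.8}]'
python3 -m pendant '[{"x":0,"y":-0.02,"z":0,"ax":0,"ay":0,"az":0,"gripper":0.8},{"x":0,"y":0,"z":0,"ax":0,"ay":0,"az":0,"gripper":0.8},{"x":0,"y":0,"z":0,"ax":0,"ay":0,"az":0,"gripper":0.8}]'
python3 pad.py w10
python3 - <<'E'
from fit import *
from scipy.optimize import least_squares
P,I=cloud("w10");z=P[...,2];r,g,b=I[...,0],I[...,1],I[...,2]
c0=np.array([.5977,-.0092]);ay=np.array([.1035,.9946]);ax=np.array([.9946,-.1035])
Q=P[...,:2]-c0;a=Q@ax*1000;s=Q@ay*1000
m=(abs(a)<60)&(abs(s+253)<30)&(abs(z-.225)<.03)&(r>90)&(g<90)
A,S,Z=a[m],s[m],z[m]*1000
f=lambda p:np.hypot(S-p[0]-p[2]*A,Z-p[1])-12
q=least_squares(f,[-250,226,0],loss='soft_l1');print("grip",m.sum(),q.x)
for nm,zlo,zhi,alo,ahi,slo,shi in [("board+wall row top",.061,.067,44,53,-85,120),("lower wall",.061,.067,-53,-44,-85,120)]:
    m=(z>zlo)&(z<zhi)&(a>alo)&(a<ahi)&(s>slo)&(s<shi)
    h,e=np.histogram(s[m],bins=np.arange(slo,shi,2));print(nm,"ext",np.percentile(s[m],[.3,99.7]),"empty",[int(e[i]) for i in range(len(h)) if h[i]==0])
E
python3 rel.py 0 0 0 0
```

```text
t: 23.42
eef_pos: [0.65, -0.1163, 0.4028]
orientation: [3.137, -0.165, 0.008]
force: [0.8, -0.3, -0.8]
finger_gap: 0.8
t: 23.8
eef_pos: [0.65, -0.1, 0.3999]
orientation: [3.136, -0.168, -0.0]
force: [-0.0, -0.8, 0.0]
finger_gap: 0.797
[(-134, 11, 21, 153, 159), (-133, 8, 21, 177, 181), (-132, 3, 21, 182, 184), (-131, 11, 21, 178, 182), (-130, 11, 22, 177, 181), (-128, 10, 21, 177, 180), (-127, 11, 21, 178, 181), (-126, 8, 20, 178, 181), (-125, 3, 21, 181, 183), (-124, 11, 21, 179, 182), (-123, 11, 20, 178, 181), (-121, 6, 20, 174, 177), (-120, 4, 19, 157, 160), (-118, 18, 70, 61, 81), (-117, 19, 72, 68, 90), (-116, 16, 72, 73, 97), (-115, 3, 73, 74, 99), (-114, 19, 72, 73, 97), (-113, 19, 72, 73, 97), (-112, 19, 72, 73, 97), (-111, 11, 71, 72, 95), (-110, 8, 72, 73, 97), (-109, 19, 72, 72, 96), (-108, 19, 72, 71, 95), (-107, 19, 72, 71, 94), (-106, 5, 71, 67, 89), (-105, 14, 72, 67, 89), (-104, 19, 71, 57, 75), (-103, 33, 70, 81, 88), (-102, 14, 51, 138, 141), (-101, 14, 55, 135, 139), (-100, 17, 51, 142, 143), (-99, 6, 21, 139, 142), (-98, 20, 55, 146, 149), (-97, 14, 55, 139, 142),
[... 224 characters left out ...]
(-86, 20, 55, 160, 158), (-85, 26, 67, 163, 111), (-84, 19, 69, 227, 142), (-83, 7, 69, 214, 131), (-82, 13, 69, 233, 149), (-81, 19, 69, 228, 146), (-80, 19, 69, 224, 141), (-79, 19, 69, 222, 140), (-77, 20, 68, 219, 135), (-76, 19, 68, 183, 110), (-75, 20, 64, 141, 71), (-74, 3, 65, 164, 77), (-73, 16, 65, 163, 77), (-72, 19, 65, 167, 78), (-71, 19, 65, 163, 77)]
grip 2955 [-253.3616  226.6055   -0.    ]
board+wall row top ext [-78.1273 108.795 ] empty [-85, 111, 113, 115, 117]
lower wall ext [-74.7268 108.1563] empty [-83, -81, -79, -77, 109, 111, 113, 115, 117]
t 23.85 pos [ 0.6499 -0.1002  0.3999] shift [-0.6569 -0.0303  0.3999] turn after [ 0.0012  0.0002 -0.1075] F [-0.13 -1.2   0.69]
```

View pics/w10.png

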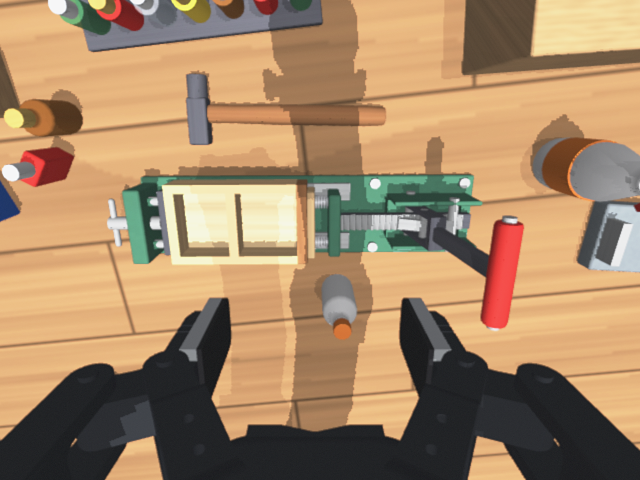

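Tray length is now about 184 mm (s from -75 to 109), so the board is home. As a last check I'll compare the spring gap with the uncompressed one in the same kind of view, and look for lift in the tray.

```bash
python3 - <<'E'
from fit import *
c0=np.array([.5977,-.0092]);ay=np.array([.1035,.9946]);ax=np.array([.9946,-.1035])
for n in ["w1","w4","w10"]:
    P,I=cloud(n);z=P[...,2];r,g,b=I[...,0],I[...,1],I[...,2]
    Q=P[...,:2]-c0;a=Q@ax*1000;s=Q@ay*1000
    pl=(abs(a)<45)&(z>.0695)&(z<.076)&(s>-175)&(s<-95)&(g>r+8)
    pd=(abs(a)<44)&(z>.0665)&(z<.0715)&(s>-130)&(s<-70)&(r>g)
    print(n,"plate",pl.sum(),np.median(s[pl]).round(2),"pad",pd.sum(),np.median(s[pd]).round(2),"diff",(np.median(s[pd])-np.median(s[pl])).round(2))
    if n=="w10":
        for aa in(-48,48):
            for ss in(-50,0,50,95):
                m=(abs(a-aa)<4)&(abs(s-ss)<8)&(abs(z-.064)<.01);print(aa,ss,np.median(z[m]).round(4))
E
```

```text
w1 plate 622 -157.69 pad 347 -113.95 diff 43.75
w4 plate 703 -158.67 pad 495 -115.52 diff 43.15
w10 plate 708 -110.16 pad 491 -79.42 diff 30.74
-48 -50 0.0646
-48 0 0.0645
-48 50 0.0648
-48 95 0.0645
48 -50 0.0644
48 0 0.0646
48 50 0.0645
48 95 0.0644
```

```bash
python3 - <<'E'
from h import *
print(env.finish_job(), readout.get_obs()["t"])
E
```

```text
the job is handed in; nothing more can be done
the job is handed in; nothing more can be done
```

The job is handed in. The tray is clamped flat with its end board driven home, and the robot has let go and stands clear. It took about 24 s of the 72 s allowed.

I gripped the tray by its divider, laid it on the clamp rails, and pumped the lever by its red grip for six single-tooth strokes. The lever is left back on its rear stop (angle about 0).

What the last checks showed:

- **Board home:** The tray measures about 184 mm from the stop plate to the pad. The pad did not move on the last stroke while the ram went on one tooth.
- **Clamping force:** The springs are compressed 12.4–13 mm, which gives about 39 N resting. The grip force at the last stroke (about 11 N) gives 37–42 N resting and about 50 N at its peak. Both are inside 32–68 N and well under 100 N. A seventh tooth would have come close to 68 N, so I stopped at six.
- **Tray level:** The top edge is the same height all along both sides, to within 0.5 mm.
- **Other things:** In the last wrist picture the hammer, glue bottle and other bottles in view look undisturbed. I did not recheck the ones outside that picture, the tape roll and most of the gift box.

No check failed. The force sensor has about 1 N of bias, which is why the force figures are given as ranges.

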